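# Vent the air manifold and take off the spent filter

### The arm

A 6-joint arm with a two-finger parallel gripper is mounted at the origin on the work surface. World frame = base frame: x ahead of the robot, y to its left, z up, the work surface at z = 0. Lengths are in m, angles in rad, forces in N, time in s.
With the tool pointing down it reaches from about 0.275 to 0.825 m from the base axis. Payload 4.9 kg.
Tool frame: the origin (TCP) lies midway between the tips of the shut fingers; the grasp point (between the pads) lies 19 mm behind it (bot.grip_depth is the distance from the TCP to the grasp point, in m); y points along the fingers, x is the direction in which the jaws open and shut, and the axes are right-handed (so a half turn about y gives the same grasp; the last joint's range is limited). The gripper opens to 85 mm and grips with 20 to 120 N. Pads are 22 mm wide; open, the fingers measure 114 mm over their backs; the gripper's body (76 mm by 85 mm) begins 54 mm behind the grasp point. The pads swing forward as they close: fully open they stand 13 mm farther back than shut.
Start: joints at [1.128, 0.326, -0.193, 1.052, 0, 1.437], TCP at [0.167, 0.524, 0.231] pointing down, gripper open.
Joint ranges: [-2.65, 2.65], [-0.97, 1.79], [-1.3, 1.35], [-1.93, 2.1], [-1.47, 1.37], [-3.14, 3.14]. Speed limits (rad/s): [2.57, 2.57, 3.14, 3.14, 3.14, 3.14].

### API

Orientations are given as a unit quaternion [w, x, y, z].
In Python, from cell import bot gives the robot as it stands. Calls block until the motion is done:
- bot.move_pose(position, orientation): joint-space move of the TCP to a pose.
- bot.move_linear(position, speed=0.15, rotation=None, until_force=None): straight line of the TCP; rotation=None keeps the orientation; speed is the mean speed in m/s. With until_force (N) it stops when the force on the tool has changed by that much, and returns True; else False.
- bot.goto_joints(angles): joint-space move.
- bot.set_gripper(opening, grasp_force=None): opening from 0.0 (shut) to 1.0 (fully open); grasp_force is the grip in N (None keeps the last); returns when the fingers have stopped.
- bot.wait(seconds).
- bot.solve_ik(position, orientation): joint angles nearest the present ones, or None.
- bot.camera(name): name is "scene" or "top" or "wrist"; returns the picture (480x640x3 uint8, red, green, blue); there is no depth.
- bot.calibration(name): a dict with "mtx" (3x3 intrinsics, pixels), "extrinsics" (4x4, takes a point from world to camera coordinates); the wrist camera has in their place "hand_eye" (4x4, takes a point from camera to tool coordinates, whose origin is the TCP and whose axes are the tool frame's). Camera axes: x right, y down, z forward; pixel columns grow to the right and rows downward; lengths in m; the calibration is good to about 2 mm. A picture is of the moment at which its call begins: read the wrist's pose just before it. calibration takes no time and is no camera call.
A pose or a line that the arm cannot do raises bot.PlanningError and nothing moves.
- bot.close_job(): hands the job in, once; it reports no verdict.
Trained networks look in the newest picture that a camera, given by its name, has taken for a name from the list of things; names that differ only in an ending like _2 or _b are one class to them, and where a whole thing is asked for, a point or a joint stands for the part that bears it (a point fixed in the world has none). Each returns a list of dicts, best first, with "confidence" (0 to 1); they miss things now and then, are a little off and sometimes report something else, mostly with a low value. They report only what shows in the picture. A call takes as long as a camera call. They do not tell look-alikes from the thing itself.
- bot.search_frame(camera, thing): "bbox" ([left, top, width, height] in pixels, round what is visible of it).
Readings, each from a call of its own:
- bot.read_clock(): time.
- bot.read_joint_positions(): joint angles.
- bot.read_joint_vel(): joint speeds.
- bot.read_joint_efforts(): joint torques, N m.
- bot.read_position(): TCP position.
- bot.read_tool_rot(): TCP orientation.
- bot.read_ft_force(): force on the tool from outside, world axes, zero at the start.
- bot.read_moment(): the same for the moment, N m.
- bot.read_gripper_width(): opening from 0.0 (shut) to 1.0 (fully open).
Only numpy, scipy, OpenCV 4.12 (cv2) and the standard library are available. Lean on these libraries where they do the work, as an engineer would, in place of code of your own. Each camera call takes 0.05 s, during which the arm holds its last target. There are 200 camera calls.

### The job

The brown filter on the bench air manifold is spent. First dump the pressure: slide the red vent tab all the way to its stop, hold it there for a good second, then let it go so that it snaps shut by itself. Then pull back the steel sleeve of the brown filter's coupling, draw the filter straight out so that the sleeve snaps forward again, and lay the filter gently on its side in the purple tray, leaving the white filter coupled and the bottle, jar, beaker and tube block undisturbed.

Things in the scene. Friction and masses are not known exactly. Their poses are not given: they have to be found in the camera images.
- manifold: Fixed air manifold. Origin on the bench under the middle of its block; x points from the filters to the block, y along the block, z up. Block 50 (x) x 320 (y -155 to 165) x 60 mm, top at z 110. Couplings a (y -100) and b (y +10) stick out to -x on level axes at z 80. Under each filter a saddle strip 24 mm wide (x -187 to -112, top z 57); base plate 8 mm. Vent housing y 60 to 165, 46 mm wide, top z 134.
- gauge (a point): Centre of the 54 mm round pressure gauge standing on the block between the couplings (fixed, 24 mm thick along manifold x, its top at z 180 mm).
- vent_grip (a point): Centre of the red vent tab, a block 32 (manifold x) x 13 (manifold y) x 36 mm high on top of the vent housing, 4 mm above it; its top is at z 174 mm. At rest at manifold x 0, y +138, z 156 mm.
- vent_slide (a joint): Travel of the red vent tab in m: 0 home (shut), 0.045 at its stop (fully open). It slides towards manifold -y, towards the gauge. A return spring pushes it home with 4 N at home, 10 N at the stop; let go, it is back in about 0.2 s.
- coupling_a (a point): On the axis of coupling a, in the middle of its steel sleeve's knurled part (40 mm across, 32 mm long along manifold x); moves with the sleeve. In front of it (-x), the sleeve's flange, 47 mm across, 8 mm long, then a 5 mm gap to the filter's cap. At rest at manifold x -74, y -100, z 80 mm. Behind the sleeve 21 mm of free space to the block.
- coupling_b (a point): The same point of coupling b: at rest at manifold x -74, y +10, z 80 mm.
- sleeve_a (a joint): Travel of sleeve a in m towards the block (+x): 0 forward (locked; the filter cannot be pulled), 0.012 fully back. Spring 4 N to 8 N. From 0.008 on the nipple is free and a valve spring pushes the filter 10 mm out; let go, the sleeve then waits at about 0.006. When the filter is drawn 10 mm further the sleeve snaps to 0; after 18 mm the nipple is clear of the socket.
- sleeve_b (a joint): The same for sleeve b.
- filter_spent: Spent filter, 144 mm long, 0.13 to 0.25 kg, in coupling a or b. Origin mid-barrel on its axis, x towards the brass nipple. Brown barrel 44 mm across, x -28 to 28; blue hexagonal end caps 16 mm long, 46 mm across flats (flats up and down), 53 across corners; nipple 22 mm across, x 44 to 78; hose barb 17 mm across, x -44 to -66. Coupled: origin at manifold x -148, z 80. Lying: axis 23 mm up.
- filter_clean: The clean filter, the same but with a white barrel, in the other coupling. It stays coupled.
- tray: Purple open tray, fixed, 220 (x) x 165 (y) x 45 mm high, walls and floor 5 mm, empty. Origin under the centre of its floor. It stands on the left or on the right.
- tube_block: White foam block 200 (x) x 90 (y) x 50 mm with test tubes up to z 135 mm, loose, 0.7 kg; origin under its centre. It stands on the side where the tray does not.
- bottle: White reagent bottle, green label, 60 mm across, 170 mm high, loose; origin under its centre. It stands beside the manifold's -y end.
- jar: Amber jar with a black lid, 56 mm across, 130 mm high, loose; origin under its centre. It stands in front of the vent valve, beside the filter of coupling b.
- beaker: White plastic beaker, 50 mm across the rim, 75 mm high, loose, empty; origin under its centre. It stands on the robot's side of the filters, between their barb ends (manifold x -260 to -240, y -52 to -38 mm): drawn 30 mm out, a filter still clears it by 10 mm, straight up is free.
Things that resemble listed ones, but are neither listed nor needed, are in the scene too. Of the things like the beaker, leave any that is green; of the rest the larger one is meant. Leave any pink or turquoise look-alike of the jar alone.

How it is judged:
By the outcome, as a careful person would: the job done as asked, in the order asked, and still so for the second after the job is handed in, with the robot touching nothing.
It also fails if it takes over 58 s, if anything falls off the work surface, if the arm or the gripper's body presses on something with over 40 N, if the wrist force passes 120 N, or if a joint passes its speed limit or range.

## Working session

There is one attempt and no reset: what is moved stays moved. The work goes in short steps, each a Python script; the robot and the scene stay as the last script left them, time stands still between calls to the robot, and variables do not carry over. Pictures are saved under pics/ and viewed, about 8 in all and at most 12, crops included, and the job is handed in when it is done.

```bash
ls; mkdir -p pics; python3 - <<'E'
from cell import bot
import cv2
print(bot.read_clock(), bot.read_position(), bot.read_tool_rot())
for c in ["scene","top"]:
    im=bot.camera(c); cv2.imwrite(f"pics/{c}0.png",im[:,:,::-1])
    k=bot.calibration(c); print(c,k["mtx"].round(1).tolist(),k["extrinsics"].round(4).tolist())
    for t in ["manifold","gauge","vent_grip","coupling_a","filter_spent","filter_clean","tray","tube_block","bottle","jar","beaker"]:
        print(t,[(d["bbox"],round(d["confidence"],2)) for d in bot.search_frame(c,t)][:4])
print(bot.calibration("wrist"),bot.read_clock())
E
```

```text
pics
0.0 [0.16687539 0.52345292 0.23050902] [-0.57064017  0.57123348  0.41663288 -0.41770702]
scene [[618.6, 0.0, 314.1], [0.0, 618.6, 240.5], [0.0, 0.0, 1.0]] [[-0.0762, 0.9971, 0.0058, 0.0352], [0.7362, 0.0602, -0.6741, -0.3229], [-0.6725, -0.0471, -0.7386, 1.7015], [0.0, 0.0, 0.0, 1.0]]
manifold [([226.7, 242.0, 181.0, 119.3], 0.93)]
gauge [([227.9, 244.1, 178.0, 119.0], 0.96), ([340.8, 226.6, 30.1, 28.7], 0.28)]
vent_grip [([375.1, 240.9, 9.2, 26.8], 0.59)]
coupling_a [([240.2, 251.5, 25.2, 25.3], 0.74), ([296.3, 242.1, 20.3, 26.0], 0.61)]
filter_spent [([289.0, 208.8, 28.4, 44.8], 0.69)]
filter_clean [([237.6, 215.5, 29.2, 40.7], 0.58)]
tray [([119.2, 174.8, 84.7, 89.7], 0.66), ([225.8, 242.0, 184.1, 120.6], 0.57)]
tube_block [([447.8, 174.8, 58.3, 101.1], 0.78)]
bottle [([180.6, 276.3, 39.6, 68.7], 0.68)]
jar [([340.0, 224.5, 32.8, 30.7], 0.86), ([336.2, 176.2, 28.7, 51.8], 0.83), ([391.5, 220.6, 27.3, 57.2], 0.64)]
beaker [([259.7, 199.9, 22.3, 37.3], 0.7), ([256.9, 180.4, 9.7, 23.6], 0.54)]
top [[588.6, 0.0, 330.2], [0.0, 588.6, 230.0], [0.0, 0.0, 1.0]] [[-0.0291, -0.9995, -0
[... 728 characters left out ...]
 265.1, 20.6, 15.0], 0.69)]
beaker [([365.7, 260.7, 25.5, 22.4], 0.88), ([405.4, 271.9, 23.3, 21.1], 0.62), ([158.3, 229.2, 46.9, 86.4], 0.55), ([393.4, 305.4, 13.1, 16.5], 0.53)]
{'mtx': array([[422.34893252,   0.        , 323.97848094],
       [  0.        , 422.34893252, 234.12312021],
       [  0.        ,   0.        ,   1.        ]]), 'hand_eye': array([[ 9.99999318e-01,  9.76631949e-04, -6.40666256e-04,
         2.01344411e-05],
       [ 8.70606961e-04, -2.57576924e-01,  9.66257404e-01,
        -1.42719951e-01],
       [ 7.78657008e-04, -9.66257302e-01, -2.57577599e-01,
         6.54643626e-02],
       [ 0.00000000e+00,  0.00000000e+00,  0.00000000e+00,
         1.00000000e+00]])} 1.2
```

```bash
python3 - <<'E'
import cv2
a=cv2.imread("pics/top0.png")[90:340,140:560]; cv2.imwrite("pics/topc.png",cv2.resize(a,None,fx=1.9,fy=1.9,interpolation=cv2.INTER_CUBIC))
a=cv2.imread("pics/scene0.png")[150:380,100:520]; cv2.imwrite("pics/scenec.png",cv2.resize(a,None,fx=1.9,fy=1.9,interpolation=cv2.INTER_CUBIC))
E
```

```text
(no output)
```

View pics/topc.png

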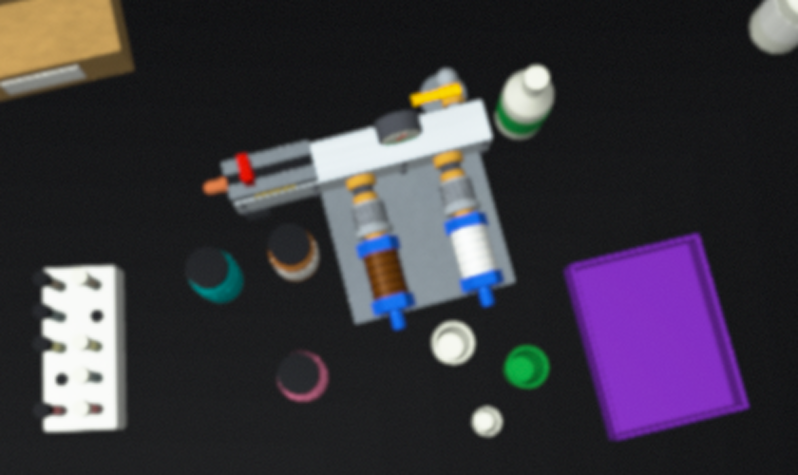

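View pics/scenec.png

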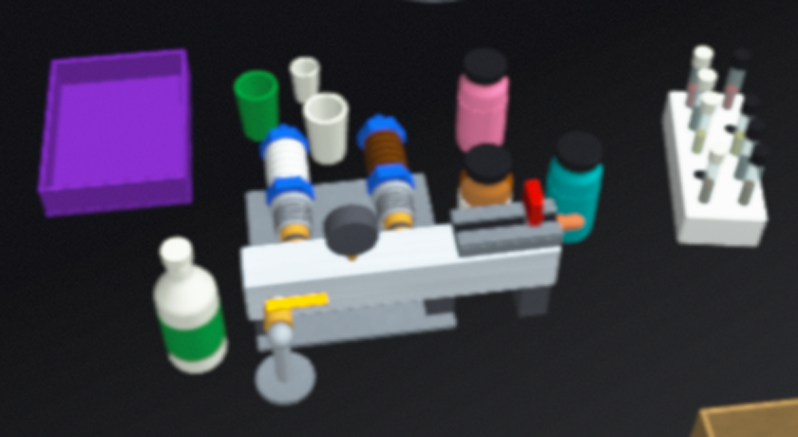

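The brown filter sits in coupling b (full-image top ≈ (342,234)) and the white one in a (≈(389,222)). The red tab is at ≈(269,177). The tray is on the right, with its rim corners at crop (566,267), (700,235), (748,407) and (613,440). The larger white beaker is at crop (453,343).

```bash
cat > h.py <<'E'
import cv2,numpy as np
from scipy.optimize import least_squares
from cell import bot
def proj(c,P,T=None):
    k=bot.calibration(c); E=k["extrinsics"] if T is None else T
    q=np.atleast_2d(P)@E[:3,:3].T+E[:3,3]; q=q@k["mtx"].T
    return q[:,:2]/q[:,2:]
def onplane(c,uv,z,T=None):
    k=bot.calibration(c); E=k["extrinsics"] if T is None else T
    R,t=E[:3,:3],E[:3,3]; d=R.T@np.linalg.inv(k["mtx"])@np.array([*uv,1.]); o=-R.T@t
    return o+d*(z-o[2])/d[2]
def man(p,P):
    c,s=np.cos(p[2]),np.sin(p[2]); P=np.atleast_2d(P)
    return np.c_[p[0]+c*P[:,0]-s*P[:,1],p[1]+s*P[:,0]+c*P[:,1],P[:,2]]
def blob(im,lo,hi,box):
    h=cv2.cvtColor(im,cv2.COLOR_BGR2HSV); m=cv2.inRange(h,lo,hi); k=np.zeros_like(m); x,y,w,hh=box; k[y:y+hh,x:x+w]=m[y:y+hh,x:x+w]
    n,_,st,ce=cv2.connectedComponentsWithStats(k); i=1+np.argmax(st[1:,4]); return ce[i],st[i].tolist()
E
python3 - <<'E'
from h import *
t=cv2.imread("pics/top0.png");s=cv2.imread("pics/scene0.png")
f=lambda c,o:np.array(c)/1.9+o
to=np.array([140,90]);so=np.array([100,150])
obs=[]
r,st=blob(t,(0,150,120),(8,255,255),(255,165,25,30));print("red top",r,st);obs.append(("top",r,(0,.138,.156)))
r,st=blob(s,(0,150,100),(8,255,255),(370,235,25,40));print("red sc",r,st);obs.append(("scene",r,(0,.138,.156)))
for c,im,b in(("top",t,(325,205,40,50)),("scene",s,(285,205,40,45))):
    r,st=blob(im,(5,80,40),(18,255,255),b);print("brown",c,r,st);obs.append((c,r,(-.148,.010,.080)))
obs+= [("top",f((473,250),to),(-.148,-.1,.08)),("scene",f((286,158),so),(-.148,-.1,.08)),
 ("top",f((483,100),to),(.025,-.155,.11)),("top",f((493,141),to),(-.025,-.155,.11)),
 ("scene",f((241,248),so),(-.025,-.155,.11)),("scene",f((247,283),so),(.025,-.155,.11)),("scene",f((559,252),so),(.025,.165,.11))]
g=lambda p:np.concatenate([proj(c,man(p,P))[0]-uv for c,uv,P in obs])
R=least_squares(g,[.7,0,.2],loss="soft_l1");print(R.x.round(4).tolist());print(R.fun.reshape(-1,2).round(1).tolist() if 0 else g(R.x).reshape(-1,2).round(1).tolist())
p=R.x;np.save("man.npy",p)
print("tray",[onplane("top",f(c,to),.045).round(3).tolist() for c in((566,267),(700,235),(748,407),(613,440))])
for n,uv,z in(("vent",0,0),):print(n,man(p,[0,.138,.156]),"cb",man(p,[-.074,.01,.08]),"fs",man(p,[-.148,.01,.08]))
print("beaker rim",onplane("top",f((453,340),to),.075).round(3),"jar lid",onplane("top",f((291,244),to),.13).round(3),"man xy",man([0,0,0],0*np.eye(3)[:1])[0])
c,sn=np.cos(p[2]),np.sin(p[2]);inv=lambda q:(np.array([[c,sn],[-sn,c]])@(q[:2]-p[:2])).round(3)
print(inv(onplane("top",f((453,340),to),.075)),inv(onplane("top",f((291,244),to),.13)),[inv(onplane("top",f(c,to),.045)).tolist() for c in((566,267),(700,235),(748,407),(613,440))])
E
```

```text
red top [268.38 178.42] [264, 171, 10, 16, 100]
red sc [380.71649485 255.13917526] [376, 244, 10, 25, 194]
brown top [342.14763231 233.36768802] [332, 222, 22, 24, 359]
brown scene [301.802589   228.66343042] [291, 220, 24, 21, 309]
[0.6425, 0.0018, 0.2181]
[[1.1, 0.9], [-0.2, 1.8], [0.4, 1.1], [1.6, 5.7], [0.1, 1.1], [1.0, 6.4], [-0.4, -0.3], [0.1, -1.2], [-0.3, -1.9], [-2.2, 0.3], [0.9, -1.7]]
tray [[0.503, -0.245, 0.045], [0.538, -0.412, 0.045], [0.325, -0.455, 0.045], [0.29, -0.29, 0.045]]
vent [[0.61262477 0.13657526 0.156     ]] cb [[ 0.56806711 -0.0044021   0.08      ]] fs [[ 0.49581938 -0.02041042  0.08      ]]
beaker rim [ 0.415 -0.1    0.075] jar lid [0.528 0.088 0.13 ] man xy [0. 0. 0.]
[-0.244 -0.05 ] [-0.093  0.109] [[-0.19, -0.211], [-0.192, -0.382], [-0.409, -0.378], [-0.407, -0.209]]
```

```bash
cat >> h.py <<'E'
from scipy.spatial.transform import Rotation as Ro
def quat(R): q=Ro.from_matrix(R).as_quat(); return [q[3],q[0],q[1],q[2]]
def down(ang): # tool x horizontal at world angle ang, fingers down
    x=np.array([np.cos(ang),np.sin(ang),0]); y=np.array([0,0,-1.]); return quat(np.c_[x,y,np.cross(x,y)])
def wristT():
    p=bot.read_position(); w,x,y,z=bot.read_tool_rot(); T=np.eye(4); T[:3,:3]=Ro.from_quat([x,y,z,w]).as_matrix(); T[:3,3]=p
    return np.linalg.inv(T@bot.calibration("wrist")["hand_eye"])
E
python3 - <<'E'
from h import *
p=np.load("man.npy")
w,x,y,z=bot.read_tool_rot();print(Ro.from_quat([x,y,z,w]).as_matrix().round(2).tolist())
pos=man(p,[-.09,.045,.29])[0]
for a in(np.pi/2,-np.pi/2,0,np.pi):
    for P in([-.076,.01,.06],[-.3,-.295,.02],[0,.138,.139],[-.09,.045,.29]):
        print(round(a,1),P,(lambda j:None if j is None else np.round(j,2).tolist())(bot.solve_ik(man(p,P)[0],down(p[2]+a))))
bot.move_pose(pos,down(p[2]+np.pi/2))
T=wristT();im=bot.camera("wrist")[:,:,::-1];cv2.imwrite("pics/w1.png",im);np.save("w1T.npy",T)
for t in ["vent_grip","coupling_a","filter_spent","filter_clean","jar","beaker"]:
    print(t,[(d["bbox"],round(d["confidence"],2)) for d in bot.search_frame("wrist",t)][:3])
for P in([0,.138,.174],[-.098,.01,.08],[-.09,.01,.1],[-.025,-.155,.11],[-.148,.01,.08]):print(P,proj("wrist",man(p,P),T).round(0))
print(bot.read_clock())
E
```

```text
[[0.3, 0.0, -0.95], [0.95, 0.0, 0.3], [0.0, -1.0, -0.0]]
1.6 [-0.076, 0.01, 0.06] [-0.14, 0.52, -0.37, 0.68, 0.0, -0.36]
1.6 [-0.3, -0.295, 0.02] [-0.84, 0.55, -0.47, 0.56, 0.0, -1.06]
1.6 [0, 0.138, 0.139] [0.1, 0.54, -0.11, 0.93, 0.0, -0.12]
1.6 [-0.09, 0.045, 0.29] [-0.09, 0.29, -0.1, 1.19, 0.0, -0.31]
-1.6 [-0.076, 0.01, 0.06] [-0.14, 0.52, -0.37, 0.68, 0.0, 2.78]
-1.6 [-0.3, -0.295, 0.02] [-0.84, 0.55, -0.47, 0.56, 0.0, 2.08]
-1.6 [0, 0.138, 0.139] [0.1, 0.54, -0.11, 0.93, 0.0, 3.03]
-1.6 [-0.09, 0.045, 0.29] [-0.09, 0.29, -0.1, 1.19, 0.0, 2.84]
0 [-0.076, 0.01, 0.06] [-0.14, 0.52, -0.37, 0.68, 0.0, 1.21]
0 [-0.3, -0.295, 0.02] [-0.84, 0.55, -0.47, 0.56, 0.0, 0.51]
0 [0, 0.138, 0.139] [0.1, 0.54, -0.11, 0.93, 0.0, 1.45]
0 [-0.09, 0.045, 0.29] [-0.09, 0.29, -0.1, 1.19, 0.0, 1.27]
3.1 [-0.076, 0.01, 0.06] [-0.14, 0.52, -0.37, 0.68, 0.0, -1.93]
3.1 [-0.3, -0.295, 0.02] [-0.84, 0.55, -0.47, 0.56, 0.0, -2.63]
3.1 [0, 0.138, 0.139] [0.1, 0.54, -0.11, 0.93, 0.0, -1.69]
3.1 [-0.09, 0.045, 0.29] [-0.09, 0.29, -0.1, 1.19, 0.0, -1.88]
vent_grip []
coupling_a [([118.8, 191.1, 58.3, 56.5], 0.76), ([250.4, 188.8, 58.2, 57.2], 0.67)]
filter_spent [([120.1, 190.2, 57.8, 56.2], 0.73), ([250.5, 189.6, 56.1, 52.1], 0.73), ([246.0, 42.0, 63.7, 155.1], 0.72)]
filter_clean [([100.8, 41.1, 83.7, 156.6], 0.87), ([79.1, 83.0, 427.5, 298.7], 0.69)]
jar [([456.3, 157.3, 127.0, 85.8], 0.85), ([361.2, 158.2, 84.3, 85.3], 0.7)]
beaker [([167.0, 0.6, 74.3, 42.3], 0.7)]
[0, 0.138, 0.174] [[458. 356.]]
[-0.098, 0.01, 0.08] [[281. 192.]]
[-0.09, 0.01, 0.1] [[279. 206.]]
[-0.025, -0.155, 0.11] [[ 78. 286.]]
[-0.148, 0.01, 0.08] [[280. 131.]]
3.7917
```

View pics/w1.png

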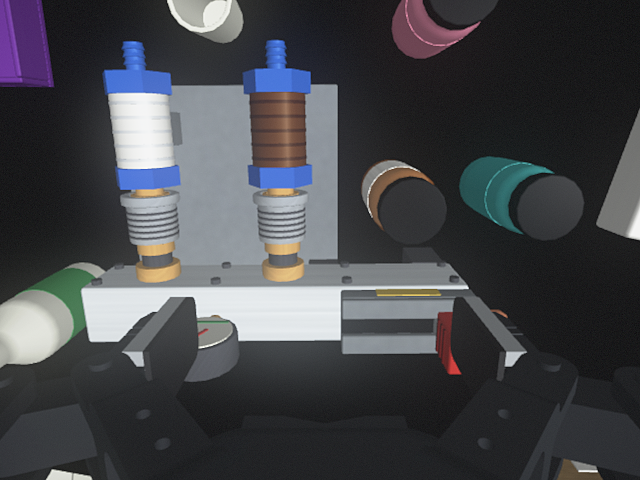

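The wrist view shows the brown barrel centred at ≈(278,130), the white at ≈(142,130), the block's front-left top corner at ≈(84,289) and the red tab partly behind a finger at ≈(447,343). These agree with the model to a few pixels. I'll refit including them, then do the vent.

```bash
python3 - <<'E'
from h import *
T=np.load("w1T.npy");f=lambda c:np.array(c)/1.9+[140,90];g=lambda c:np.array(c)/1.9+[100,150]
W=[((278,130),(-.148,.01,.08)),((142,130),(-.148,-.1,.08)),((84,288),(-.025,-.155,.11)),((281,219),(-.074,.01,.08)),((150,219),(-.074,-.1,.08))]
O=[("top",(268.4,178.4),(0,.138,.156)),("scene",(380.7,255.1),(0,.138,.156)),("top",(342.1,233.4),(-.148,.01,.08)),("top",f((473,250)),(-.148,-.1,.08)),("top",f((483,100)),(.025,-.155,.11)),("top",f((493,141)),(-.025,-.155,.11)),("scene",g((559,252)),(.025,.165,.11))]
def r(p): return np.r_[np.concatenate([proj("wrist",man(p,P),T)[0]-u for u,P in W])*.8,np.concatenate([proj(c,man(p,P))[0]-u for c,u,P in O])]
R=least_squares(r,np.load("man.npy"),loss="soft_l1");p=R.x;print(p.round(4),r(p).reshape(-1,2).round(1).tolist());np.save("man.npy",p)
# vent: approach, jaws along manifold x
q=down(p[2])
bot.move_pose(man(p,[0,.138,.25])[0],q)
T=wristT();im=bot.camera("wrist")[:,:,::-1];cv2.imwrite("pics/w2.png",im);np.save("w2T.npy",T)
print(proj("wrist",man(p,[[0,.138,.174],[-.016,.1445,.174],[.016,.1445,.174],[-.016,.1315,.174],[.016,.1315,.174]]),T).round(0).tolist(),bot.read_clock())
E
```

```text
[0.642  0.0012 0.2234] [[0.3, 0.2], [0.7, 0.6], [-5.2, -1.1], [0.1, 0.2], [2.1, 0.6], [1.5, 1.4], [-0.5, 1.4], [1.1, 1.2], [0.6, 1.0], [-0.3, -0.4], [0.3, -1.3], [0.5, -2.2]]
[[325.0, 246.0], [295.0, 234.0], [355.0, 234.0], [295.0, 257.0], [354.0, 257.0]] 5.3833
```

View pics/w2.png

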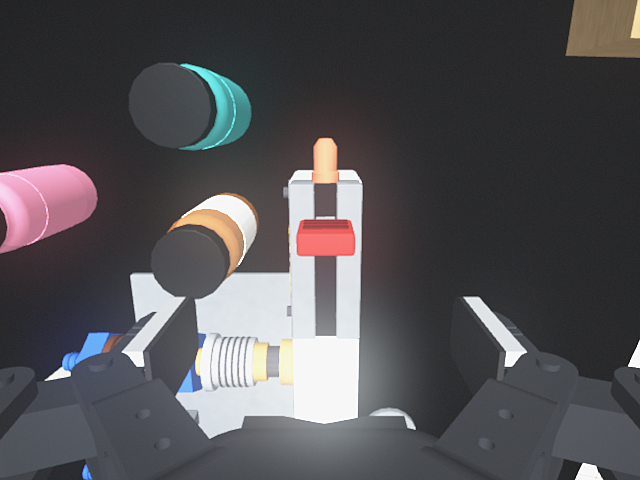

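The tab's top face spans u 297–355 and v 232–255. The prediction was 295–355 and 234–257, so the error is about 1 mm. Now I'll work the vent.

```bash
python3 - <<'E'
from h import *
p=np.load("man.npy")
bot.move_linear(man(p,[0,.139,.140])[0],speed=.12)
bot.set_gripper(0,grasp_force=50);print("w",bot.read_gripper_width()*85)
a=bot.read_position()
s=bot.move_linear(man(p,[0,.139-.048,.140])[0],speed=.06,until_force=22)
b=bot.read_position();print("stopped",s,np.linalg.norm(b-a),bot.read_ft_force().round(1))
im=bot.camera("wrist")[:,:,::-1];cv2.imwrite("pics/w3.png",im);np.save("w3T.npy",wristT())
bot.wait(1.3);print(bot.read_gripper_width()*85,bot.read_ft_force().round(1))
bot.set_gripper(1);bot.wait(.3)
bot.move_linear(man(p,[0,.139-.048,.25])[0],speed=.2)
im2=bot.camera("wrist")[:,:,::-1];cv2.imwrite("pics/w4.png",np.hstack([cv2.resize(im,(400,300)),cv2.resize(im2,(400,300))]))
print(bot.read_clock(),bot.read_ft_force().round(1))
E
```

```text
w 30.857842970807607
stopped False 0.04491729133430209 [ 0.1 10.1  4.1]
31.062637577980787 [-0.2 10.3  4.5]
10.9083 [-0.  -0.4 -0.7]
```

View pics/w4.png

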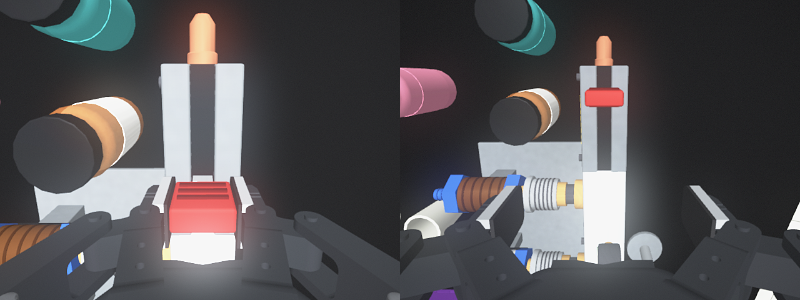

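The tab slid about 45 mm and snapped back home. The 10 N reading doesn't prove contact with the stop though, so I'll repeat the slide with a deeper target and a force check.

```bash
python3 - <<'E'
from h import *
p=np.load("man.npy"); inv=lambda q:(np.array([[np.cos(p[2]),np.sin(p[2])],[-np.sin(p[2]),np.cos(p[2])]])@(np.array(q)[:2]-p[:2])).round(4)
bot.move_linear(man(p,[0,.139,.19])[0],speed=.25)
bot.move_linear(man(p,[0,.139,.140])[0],speed=.12)
bot.set_gripper(0,grasp_force=70);print(inv(bot.read_position()))
s=bot.move_linear(man(p,[0,.139-.060,.140])[0],speed=.06,until_force=28)
print("stopped",s,inv(bot.read_position()),bot.read_ft_force().round(1))
bot.wait(1.4);print(inv(bot.read_position()),bot.read_gripper_width()*85,bot.read_ft_force().round(1))
bot.set_gripper(1);bot.wait(.2)
bot.move_linear(man(p,[0,.139-.05,.23])[0],speed=.25)
im2=bot.camera("wrist")[:,:,::-1];cv2.imwrite("pics/w5.png",im2);T=wristT()
print(blob(im2,(0,150,120),(8,255,255),(200,50,250,250)),proj("wrist",man(p,[0,.138,.156]),T),bot.read_clock())
E
```

```text
[0.0007 0.139 ]
stopped True [0.0009 0.0961] [-1.2  9.2  4.2]
[0.0009 0.0971] 30.541188694648092 [-2.2  9.1  4.8]
(array([321.89911504, 159.56814159]), [291, 141, 67, 31, 1130]) [[325.59664792 157.19681305]] 16.0333
```

Force and deflection suggest a soft arm of about 3 N/mm, and the force stop fired just short of the end. I'll do one more slide, over-commanded without a force stop, so the tab is pressed firmly on its stop.

```bash
python3 - <<'E'
from h import *
p=np.load("man.npy"); inv=lambda q:(np.array([[np.cos(p[2]),np.sin(p[2])],[-np.sin(p[2]),np.cos(p[2])]])@(np.array(q)[:2]-p[:2])).round(4)
bot.move_linear(man(p,[0,.139,.19])[0],speed=.3)
bot.move_linear(man(p,[0,.139,.140])[0],speed=.15)
bot.set_gripper(0,grasp_force=80);print(inv(bot.read_position()))
bot.move_linear(man(p,[0,.139-.054,.140])[0],speed=.06)
print(inv(bot.read_position()),bot.read_ft_force().round(1))
bot.wait(.7);print(inv(bot.read_position()),bot.read_ft_force().round(1));T=wristT();im=bot.camera("wrist");cv2.imwrite("pics/w6.png",im[:,:,::-1])
bot.wait(.8);print(inv(bot.read_position()),bot.read_gripper_width()*85,bot.read_ft_force().round(1))
bot.set_gripper(1);bot.wait(.1)
bot.move_linear(man(p,[0,.139-.05,.22])[0],speed=.25)
im2=bot.camera("wrist")[:,:,::-1];cv2.imwrite("pics/w7.png",im2);T=wristT()
print(blob(im2,(0,150,120),(8,255,255),(200,50,250,250)),proj("wrist",man(p,[0,.138,.156]),T),bot.read_clock())
E
```

```text
[0.0007 0.1389]
[0.0009 0.094 ] [-4.  24.4  8. ]
[0.0009 0.094 ] [-3.  23.6  6.9]
[0.0009 0.094 ] 30.505378397723934 [-3.3 24.   8. ]
(array([321.29039813, 160.28259173]), [289, 141, 71, 33, 1281]) [[325.54085544 158.36177486]] 21.2167
```

Travel stopped at 44.9 mm with 24 N against the stop, held 1.5 s, and the tab is home again. Next is the sleeve of coupling b.

```bash
python3 - <<'E'
from h import *
p=np.load("man.npy"); inv=lambda q:(np.array([[np.cos(p[2]),np.sin(p[2])],[-np.sin(p[2]),np.cos(p[2])]])@(np.array(q)[:2]-p[:2])).round(4)
bot.set_gripper(.78)
bot.move_pose(man(p,[-.076,.010,.19])[0],down(p[2]+np.pi/2))
bot.move_linear(man(p,[-.076,.010,.059])[0],speed=.13)
print(bot.read_ft_force().round(1))
bot.set_gripper(0,grasp_force=60);print("w",bot.read_gripper_width()*85,inv(bot.read_position()),bot.read_ft_force().round(1))
bot.move_linear(man(p,[-.076+.018,.010,.059])[0],speed=.05)
print(inv(bot.read_position()),bot.read_ft_force().round(1)); bot.wait(.3)
print(inv(bot.read_position()),bot.read_ft_force().round(1))
bot.set_gripper(.78)
bot.move_linear(man(p,[-.076,.010,.19])[0],speed=.2)
T=wristT();im=bot.camera("wrist")[:,:,::-1];cv2.imwrite("pics/w8.png",im);np.save("w8T.npy",T)
print(bot.read_clock(),proj("wrist",man(p,[[-.148,.01,.08],[-.158,.01,.08],[-.09,.01,.10],[-.098,.01,.1]]),T).round(0).tolist(),blob(im,(5,80,40),(18,255,255),(200,0,300,200)))
E
```

```text
[-0.1 -0.5 -0.1]
w 38.601426127608164 [-0.0754  0.01  ] [-2.2 -0.1  5.2]
[-0.0634  0.0101] [-15.9  -4.   18.2]
[-0.0634  0.0101] [-16.6  -3.7  18.6]
26.65 [[323.0, 111.0], [323.0, 93.0], [323.0, 218.0], [323.0, 203.0]] (array([328.18993693,  88.95054472]), [289, 32, 74, 114, 6976])
```

View pics/w8.png

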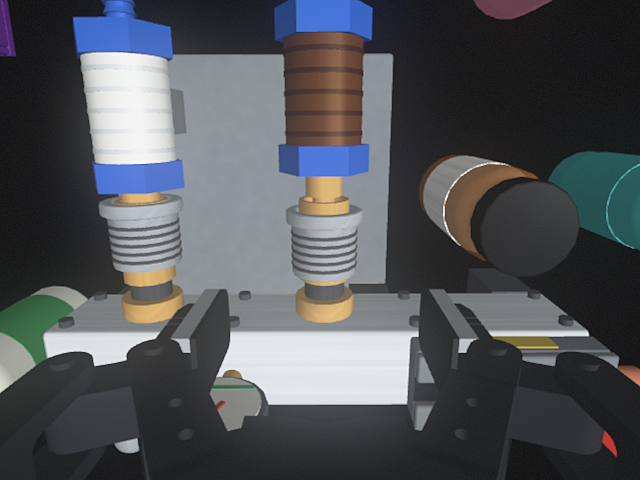

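The sleeve is waiting part-way back and the filter has popped out: the barrel centre is at ≈(323,89), against (323,93) predicted for the 10 mm position. Now I'll draw it out and lift it.

```bash
python3 - <<'E'
from h import *
p=np.load("man.npy"); inv=lambda q:(np.array([[np.cos(p[2]),np.sin(p[2])],[-np.sin(p[2]),np.cos(p[2])]])@(np.array(q)[:2]-p[:2])).round(4)
bot.set_gripper(.88)
bot.move_linear(man(p,[-.160,.010,.14])[0],speed=.2)
bot.move_linear(man(p,[-.160,.010,.063])[0],speed=.12)
print(bot.read_ft_force().round(1))
bot.set_gripper(0,grasp_force=60);print("w",bot.read_gripper_width()*85,inv(bot.read_position()),bot.read_ft_force().round(1))
bot.move_linear(man(p,[-.180,.010,.063])[0],speed=.04);bot.wait(.2)
print(inv(bot.read_position()),bot.read_ft_force().round(1))
bot.move_linear(man(p,[-.180,.010,.20])[0],speed=.12)
print(bot.read_gripper_width()*85,bot.read_ft_force().round(1))
T=wristT();a=bot.camera("wrist")[:,:,::-1];t=bot.camera("top")[:,:,::-1]
cv2.imwrite("pics/w9.png",np.hstack([cv2.resize(a,(400,300)),cv2.resize(t[110:320,240:520],(400,300))]));print(bot.read_clock())
E
```

```text
[ 0.6 -0.7 -0.1]
w 42.02642599591207 [-0.1594  0.0098] [-1.   0.6  5.9]
[-0.1803  0.0097] [-0.6  0.4  7.4]
42.31612774814591 [ 0.6  0.1 -2.7]
30.9667
```

View pics/w9.png

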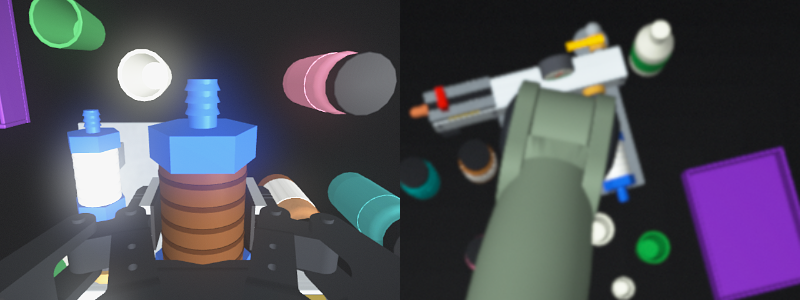

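The filter is held (about 2.7 N) and everything else still stands. On to the tray.

```bash
python3 - <<'E'
from h import *
p=np.load("man.npy"); C=np.array([.414,-.3505])-.006*np.array([np.cos(p[2]),np.sin(p[2])])
bot.move_linear([*C,.19],speed=.2)
bot.move_linear([*C,.03],speed=.12); bot.wait(.2)
print(bot.read_ft_force().round(1))
s=bot.move_linear([*C,.009],speed=.02,until_force=3);print(s,bot.read_position(),bot.read_ft_force().round(1))
bot.set_gripper(.75);bot.wait(.2)
bot.move_linear([*C,.20],speed=.15)
a=bot.camera("wrist")[:,:,::-1]
bot.goto_joints([1.128,0.326,-0.193,1.052,0,1.437]); t=bot.camera("top")[:,:,::-1];s=bot.camera("scene")[:,:,::-1]
cv2.imwrite("pics/w10.png",np.hstack([cv2.resize(t[110:320,220:540],(400,300)),cv2.resize(s[150:380,100:450],(400,300))]));cv2.imwrite("pics/t2.png",t);cv2.imwrite("pics/w11.png",a);print(bot.read_clock(),bot.read_ft_force())
E
```

```text
[ 0.3 -1.  -2.4]
True [ 0.40798305 -0.35167796  0.0121387 ] [-0.1  0.8  4.9]
40.5583 [-0.17008367  0.65326432 -0.41873757]
```

View pics/w10.png

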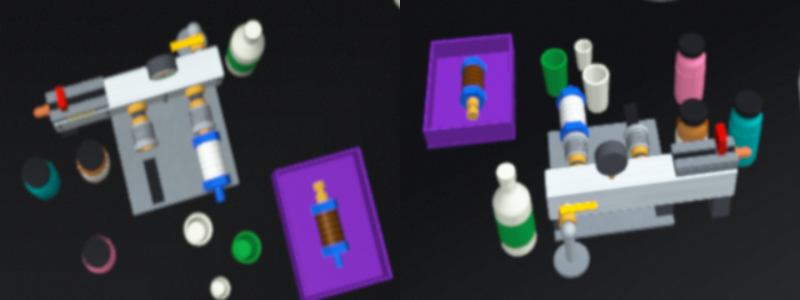

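The filter lies in the tray, clear of the walls, and the tab is home with everything else standing. Before handing in, I'll compare sleeve and object positions with the first picture.

```bash
python3 - <<'E'
from h import *
bot.camera("top")
for t in ["coupling_a","bottle","jar","beaker","tube_block","filter_clean","filter_spent"]:
    print(t,[(np.round(d["bbox"]).tolist(),round(d["confidence"],2)) for d in bot.search_frame("top",t)][:3])
a=cv2.imread("pics/top0.png");b=cv2.imread("pics/t2.png")
c=lambda i:cv2.resize(i[165:235,310:410],(400,280),interpolation=cv2.INTER_CUBIC)
cv2.imwrite("pics/cmp.png",np.hstack([c(a),c(b)]))
E
```

```text
coupling_a [([374.0, 183.0, 20.0, 23.0], 0.54), ([324.0, 198.0, 23.0, 17.0], 0.54)]
bottle [([405.0, 126.0, 27.0, 37.0], 0.66)]
jar [([286.0, 273.0, 23.0, 27.0], 0.95), ([240.0, 217.0, 28.0, 35.0], 0.6), ([285.0, 206.0, 23.0, 30.0], 0.56)]
beaker [([406.0, 270.0, 20.0, 21.0], 0.91), ([364.0, 262.0, 25.0, 19.0], 0.76), ([390.0, 306.0, 17.0, 16.0], 0.48)]
tube_block [([155.0, 228.0, 54.0, 91.0], 0.66)]
filter_clean [([370.0, 200.0, 37.0, 49.0], 0.67)]
filter_spent [([468.0, 240.0, 33.0, 55.0], 0.83), ([372.0, 183.0, 25.0, 23.0], 0.36)]
```

View pics/cmp.png

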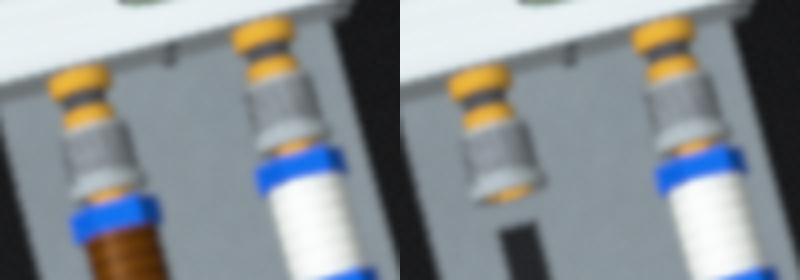

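Sleeve b is forward, at the same place as at the start (flange ≈(105,187) before, (505,187) after). Sleeve a and the white filter are unchanged.

```bash
python3 -c "
from cell import bot
bot.close_job(); print(bot.read_clock())"
```

```text
the job is handed in; nothing more can be done
the job is handed in; nothing more can be done
```

The job is done and handed in at about 41 s on the robot's clock. The spent brown filter lies on its side in the purple tray, and the vent was dumped first.

**Vent:** I slid the red tab three times. The first slide reached 44.9 mm, but its 10 N reading did not prove contact with the stop. The second fell about 2 mm short because the force stop triggered early. The third pressed on the stop at 44.9 mm with 24 N for about 1.5 s. The tab returned home by itself after each release.

**Filter:** I pulled sleeve b back 12 mm and the filter popped out. I then drew it straight out to about 30 mm and lifted it. I lowered it slowly into the tray, stopping at first contact, before letting go.

**Last checks:**
- **Couplings:** Sleeve b is forward again, in the same place as in the first picture. The white filter and sleeve a are unchanged.
- **Loose things:** The bottle, jar, beaker and tube block are where they started, to within the few pixels of scatter in the detections.
- **Robot:** The arm is back at its start pose, touching nothing.

No final check failed or disagreed.

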